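# Start the packing conveyor with its pull knob

### The arm

A 6-joint arm with a two-finger parallel gripper is mounted at the origin on the work surface. World frame = base frame: x ahead of the robot, y to its left, z up, the work surface at z = 0. Lengths are in m, angles in rad, forces in N, time in s.
With the tool pointing down it reaches from about 0.35 to 0.775 m from the base axis. Payload 7.3 kg.
Tool frame: the origin (TCP) lies midway between the tips of the shut fingers; the grasp point (between the pads) lies 19 mm behind it (robot.tcp_to_grasp is the distance from the TCP to the grasp point, in m); z points along the fingers, y is the line along which they close (so a half turn about z gives the same grasp; the last joint's range is limited). The gripper opens to 92 mm and grips with 3 to 60 N. Pads are 19 mm wide; open, the fingers measure 130 mm over their backs; the gripper's body (75 mm by 190 mm) begins 47 mm behind the grasp point.
Start: joints at [-1.368, 0.342, 1.524, -0, 1.275, -0.146], TCP at [0.179, -0.493, 0.227] pointing down, gripper open.
Joint ranges: [-2.53, 2.53], [-0.77, 2.02], [0.04, 2.7], [-1, 4.14], [0.28, 2.66], [-3.11, 3.11]. Speed limits (rad/s): [2.57, 2.57, 3.14, 3.14, 3.14, 3.14].

### API

Orientations are given as [roll, pitch, yaw] about the fixed x, y, z axes, in that order (R = Rz(yaw) Ry(pitch) Rx(roll)).
In Python, from cell import readout, cams, ticket, robot gives the robot as it stands. The module is installed in compiled form; this text tells all that it offers.
- The arm moves only by the tool jog_arm, never from a script. Its argument "plan" is a list of rows, each a list of 5 numbers: the shift along the world's x, y, z each as a share of 0.08 m, from -1 to 1, then the turn about the world's z as a share of 90 degrees, from -1 to 1, then the opening, from -1 (shut) to 1 (fully open). A call has 1 to 12 rows; each row is the pose to reach, as a shift and turn from the pose commanded when the call began; what a row does not reach only later rows make up. A row lasts 1/10 s, in which the tool goes at most 50 mm and 8.59 degrees, less where a joint would pass 70% of its speed; a pose out of reach is approached as far as the arm can. A call with a number of a shift or a turn outside -1 to 1 is refused whole. A call with a gripper value outside its range is refused whole. The fingers move at their own pace and stop on an object; "squeeze" is the grip in N (left out, the last holds). Time passes only in rows, so rows that repeat a pose let the fingers close. It gives the time, the measured TCP pose, the force, the opening and the grip force at its end, in the units of the state.
- readout.observe(): the state, without advancing time (a new reading comes with each control period).
- cams.read_camera(name): name is "side" or "top"; returns the picture (384x512x3 uint8, blue, green, red); there is no depth.
- cams.calibration(name): a dict with "K" (3x3 intrinsics, pixels), "world_from_camera" (4x4, takes a point from camera to world coordinates). Camera axes: x right, y down, z forward; pixel columns grow to the right and rows downward; lengths in m; the calibration is good to about 2 mm. A picture is of the moment at which its call begins. calibration takes no time and is no camera call.
- ticket.hand_in(): hands the job in; it is judged then, once.
The state is a dict: "time": time; "qpos": joint angles; "qvel": joint speeds; "joint_efforts": joint torques, N m; "tool_pos": TCP position; "tool_rot": TCP orientation; "contact_force": force on the tool from outside, world axes, zero at the start; "torque": the same for the moment, N m; "opening": finger opening in m; "grip_force": force on a finger pad.
Only numpy, scipy, OpenCV 4.12 (cv2) and the standard library are available. Lean on these libraries where they do the work, as an engineer would, in place of code of your own. Each camera call takes 0.05 s, during which the arm holds its last target. There are 200 camera calls.

### The job

Start the packing conveyor of this sugar-block works: pull the wide mushroom-headed knob straight up out of its switch box, all the way against its spring, keep it pulled for about a second, then let go so that it springs back down and rests. Leave the slim lamp knob on the other, equal box alone, and do not shove or tip the loose sugar block standing beside the conveyor's box.

Things in the scene. Friction and masses are not known exactly. Their poses are not given: they have to be found in the camera images.
- conveyor_knob (a joint): How far the conveyor's knob is pulled up out of its box, in m: 0 at rest (fully in), 0.015 at the upper stop. It slides straight up along world z on a spring: about 4 N starts it, about 12 N holds it at the stop; released, it springs back to 0. It does not need turning.
- conveyor_knob_top (a point): Centre of the flat top of the conveyor's black round mushroom knob, 114 mm above the bench at rest; rises with it; z up. Head 40 mm across, 22 mm high (lower 18 mm straight-sided, upper 4 mm bevelled), over a bare 18 mm steel neck 22 mm high. It stands alone in the middle of the top of a bolted-down grey switch box 90 x 90 x 70 mm high (steel foot plate 110 x 70).
- lamp_knob_top (a point): Centre of the top of the lamp's knob, to be left alone; z points up. Black straight slim knob 16 mm across, 44 mm high, the top 114 mm above the bench, also on a spring and pulled up; on a grey box equal to the conveyor's, also bolted down, at least 200 mm to one side (left or right varies).
- block: Loose brown sugar block: a blunt cone 76 mm across below, 92 mm across above, 50 mm high, 0.3 to 0.5 kg, standing on the bench 125 to 145 mm beyond the middle of the conveyor's box (on the side away from the robot). Origin: centre of its underside; z up.

How it is judged:
On the way:
1. the conveyor's knob is pulled out by at least 10 mm of its 15 mm and kept there for 0.5 s (value of joint conveyor_knob above 0.01 m), for 0.5 s.
At the end, for the whole second after the job is handed in: the conveyor's knob has sprung back to within 3 mm of fully in and is at rest; the lamp's knob is within 3 mm of where it was; the block stands upright (within 10 degrees) within 20 mm of where it was (value of joint conveyor_knob below 0.003 m and velocity of joint conveyor_knob below 0.01 m/s and distance of lamp_knob_top from where it was at the start of the episode below 0.003 m and distance of block from where it was at the start of the episode below 0.02 m and angle between block's own z axis and vertical below 0.17 rad); the robot touches nothing.
It fails at once if the lamp's knob is pulled by more than 5 mm (distance of lamp_knob_top from where it was at the start of the episode above 0.005 m).
It fails at once if the block is shoved by more than 20 mm (distance of block from where it was at the start of the episode above 0.02 m).
It fails at once if the block is tipped by more than 20 degrees (angle between block's own z axis and vertical above 0.35 rad).
It also fails if it takes over 32 s, if anything falls off the work surface, if the arm or the gripper's body presses on something with over 40 N, if the wrist force passes 120 N, or if a joint passes its speed limit or range.

## Working session

There is one attempt and no reset: what is moved stays moved. The work goes in short steps, Python scripts to look and compute and a tool call to move; the robot and the scene stay as the last step left them, time stands still between calls to the robot, and variables do not carry over. Pictures are saved under pics/ and viewed, at most 10 in all, crops included, and the job is handed in when it is done.

Besides the shell and the picture viewer there is one more tool, called after "Call:" as name(argument=value, ...), one argument or row to a line, values as JSON. jog_arm: Moves the arm, as the interface text tells. Shift numbers are shares of 0.08 m and turn numbers shares of 90 degrees, none past 1 either way. Its arguments: {"type":"object","properties":{"plan":{"type":"array"},"squeeze":{"type":"number"}},"required":["plan"]}

```bash
mkdir -p pics; python3 - <<'E'
from cell import readout,cams
import cv2
for n in("top","side"):
    cv2.imwrite(f"pics/{n}0.png",cams.read_camera(n)); c=cams.calibration(n); print(n,c["K"],c["world_from_camera"])
print(readout.observe())
E
```

```text
top [[468.11139457   0.         259.82401719]
 [  0.         468.11139457 202.67757846]
 [  0.           0.           1.        ]] [[-0.01037892 -0.99749967  0.06990487  0.5555611 ]
 [-0.99994344  0.01019099 -0.00304436 -0.00439273]
 [ 0.00232435 -0.06993252 -0.99754902  1.02681208]
 [ 0.          0.          0.          1.        ]]
side [[374.41655678   0.         251.14200579]
 [  0.         374.41655678 186.64985389]
 [  0.           0.           1.        ]] [[-9.59750806e-01 -1.87585133e-01  2.09022030e-01  4.38561076e-01]
 [-2.80852490e-01  6.42404801e-01 -7.13048351e-01  6.09169175e-01]
 [-5.19485921e-04 -7.43053087e-01 -6.69232277e-01  6.43923636e-01]
 [ 0.00000000e+00  0.00000000e+00  0.00000000e+00  1.00000000e+00]]
{'time': 0.1, 'qpos': array([-1.36795820e+00,  3.42679350e-01,  1.52494563e+00, -7.39138862e-07,
        1.27544078e+00, -1.46005879e-01]), 'qvel': array([-0.00113949, -0.00107904, -0.00262272, -0.00069189,  0.00091288,
       -0.00018431]), 'joint_efforts': array([ 1.51098975e-03, -4.32004559e+01, -2.44694638e+01,  7.19193695e-02,
        5.25570440e-02, -5.85869043e-05]), 'tool_pos': array([ 0.17939002, -0.49298829,  0.2260924 ]), 'tool_rot': array([-3.14013511e+00, -2.13620735e-04,  3.48844065e-01]), 'contact_force': array([ 0.39338102, -0.32047055,  0.55572855]), 'torque': array([ 0.00713054,  0.03000525, -0.00618239]), 'grip_force': 0.0, 'opening': 0.09164323910581818}
```

View pics/top0.png

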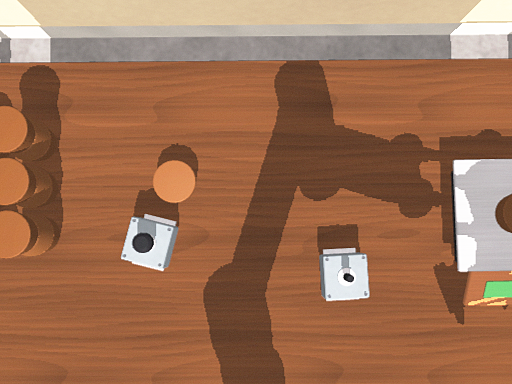

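View pics/side0.png

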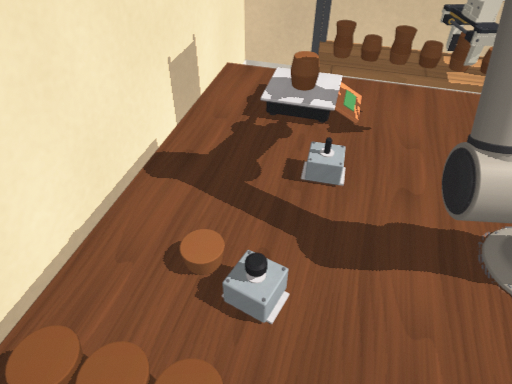

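The top view shows the mushroom knob at about (143,242), the block at (174,181) and the lamp knob at (348,277). In the side view the mushroom is at about (256,263) and the block at (203,250). Next I'll measure them.

```bash
cat > h.py <<'E'
import numpy as np,cv2
from cell import cams
def ray(n,u,v):
    c=cams.calibration(n);T=np.array(c["world_from_camera"])
    return T[:3,3],T[:3,:3]@np.linalg.solve(c["K"],[u,v,1])
def plane(n,u,v,z):
    o,d=ray(n,u,v);return o+d*(z-o[2])/d[2]
def tri(a,b):
    (o,d),(p,e)=a,b
    s,t=np.linalg.lstsq(np.c_[d,-e],p-o,rcond=None)[0]
    return (o+s*d+p+t*e)/2,np.linalg.norm(o+s*d-p-t*e)
def blob(m,roi):
    x0,y0,x1,y1=roi;k=np.zeros(m.shape,np.uint8);k[y0:y1,x0:x1]=m[y0:y1,x0:x1]
    c=max(cv2.findContours(k,cv2.RETR_EXTERNAL,cv2.CHAIN_APPROX_NONE)[0],key=cv2.contourArea)
    return c
E
python3 - <<'E'
from h import *
t,s=cv2.imread("pics/top0.png"),cv2.imread("pics/side0.png")
dk=lambda i:((i.max(2)<60)*255).astype(np.uint8)
kt=blob(dk(t),(128,228,160,258)); ks=blob(dk(s),(236,245,280,285))
for n,c in(("top",kt),("side",ks)): print(n,cv2.minEnclosingCircle(c),cv2.boundingRect(c),cv2.contourArea(c))
ct=cv2.minEnclosingCircle(kt)[0]; x,y,w,h=cv2.boundingRect(ks)
print("knob plane .110",plane("top",*ct,.110),"tri",tri(ray("top",*ct),ray("side",x+w/2-.5,y+h/2-.5)))
hs=cv2.cvtColor(t,cv2.COLOR_BGR2HSV)
g=((hs[...,1]<60)&(hs[...,2]>90)).astype(np.uint8)*255
b=blob(g,(110,200,190,280)); r=cv2.minAreaRect(b);print("box rect",r)
for p in cv2.boxPoints(r): print(p,plane("top",*p,.07))
m=((t[...,2]>165)&(hs[...,1]>100)).astype(np.uint8)*255
c=blob(m,(145,150,205,212));e=cv2.minEnclosingCircle(c);print("block",e,plane("top",*e[0],.05))
l=blob(dk(t),(335,265,360,290));print("lamp",plane("top",*cv2.minEnclosingCircle(l)[0],.11))
for n,i,q in(("top",t,(110,150,210,280)),("side",s,(160,210,310,330))):
    x0,y0,x1,y1=q;k=i[y0:y1,x0:x1];cv2.imwrite(f"pics/c{n}.png",cv2.resize(k,None,fx=4,fy=4,interpolation=cv2.INTER_NEAREST))
E
```

```text
top ((142.85293579101562, 242.5), 10.194156646728516) (133, 233, 20, 19) 69.0
side ((255.73944091796875, 264.31689453125), 11.811968803405762) (245, 253, 22, 24) 386.5
knob plane .110 [0.54427593 0.22176737 0.11      ] tri (array([0.54382862, 0.22423243, 0.09971436]), np.float64(0.0006569169579645471))
box rect ((149.42877197265625, 240.770751953125), (48.353721618652344, 51.662139892578125), 14.74356460571289)
[119.474106 259.59845 ] [0.5096796 0.2788252 0.07     ]
[132.62178 209.63733] [0.61099861 0.25302465 0.07      ]
[179.38344 221.94305] [0.58484935 0.15737192 0.07      ]
[166.23576 271.90417] [0.48388698 0.18384559 0.07      ]
block ((174.5, 177.5), 34.82107162475586) [0.67881332 0.17115054 0.05      ]
lamp [ 0.4732407  -0.17758493  0.11      ]
```

View pics/ctop.png

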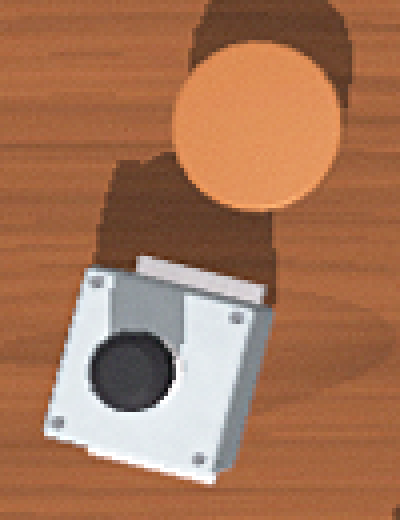

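View pics/cside.png

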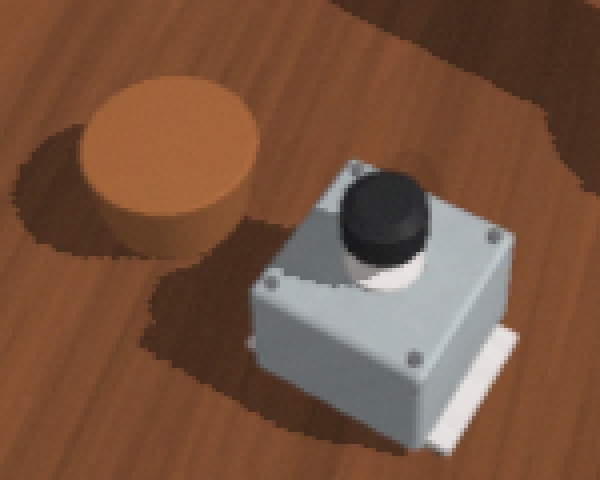

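The knob crop is centred at about (133,371), which is pixel (143.2,242.5). The block top is centred at about (174.2,181.3). The fingertips stay above the block throughout, so no turn is needed. I'll fly over now, staying high.

Call:
jog_arm(
  plan=[
    [1,1,0,0,1],
    [1,1,0,0,1],
    [1,1,0,0,1],
  ],
)

```text
time: 0.4
tool_pos: [0.2615, -0.4102, 0.2265]
tool_rot: [-3.14, -0.001, 0.351]
contact_force: [-0.9, -0.8, -0.3]
opening: 0.0916
grip_force: 0.0
```

Call:
jog_arm(
  plan=[
    [1,1,0,0,1],
    [1,1,0,0,1],
    [1,1,0,0,1],
  ],
)

```text
time: 0.7
tool_pos: [0.3415, -0.3306, 0.2266]
tool_rot: [-3.141, -0.001, 0.352]
contact_force: [0.0, -0.0, -0.2]
opening: 0.0918
grip_force: 0.0
```

Call:
jog_arm(
  plan=[
    [1,1,0,0,1],
    [1,1,0,0,1],
    [1,1,0,0,1],
  ],
)

```text
time: 1.0
tool_pos: [0.4215, -0.2511, 0.2266]
tool_rot: [-3.141, -0.001, 0.352]
contact_force: [0.4, -0.5, 0.7]
opening: 0.0922
grip_force: 0.0
```

Call:
jog_arm(
  plan=[
    [0.5,1,0,0,1],
    [0.5,1,0,0,1],
    [0.5,1,0,0,1],
  ],
)

```text
time: 1.3
tool_pos: [0.4604, -0.1709, 0.2266]
tool_rot: [-3.141, -0.0, 0.353]
contact_force: [0.9, -1.3, -0.7]
opening: 0.0918
grip_force: 0.0
```

Call:
jog_arm(
  plan=[
    [0.5,1,0,0,1],
    [0.5,1,0,0,1],
    [0.5,1,0,0,1],
  ],
)

```text
time: 1.6
tool_pos: [0.5005, -0.0917, 0.2265]
tool_rot: [-3.141, -0.0, 0.352]
contact_force: [0.2, -1.0, 0.2]
opening: 0.0917
grip_force: 0.0
```

Call:
jog_arm(
  plan=[
    [0,1,0,0,1],
    [0,1,0,0,1],
    [0,1,0,0,1],
  ],
)

```text
time: 1.9
tool_pos: [0.499, -0.0126, 0.2266]
tool_rot: [-3.141, 0.001, 0.351]
contact_force: [-0.3, -0.4, 0.0]
opening: 0.092
grip_force: 0.0
```

Call:
jog_arm(
  plan=[
    [0,1,0,0,1],
    [0,1,0,0,1],
    [0,1,0,0,1],
    [0,1,0,0,1],
  ],
)

```text
time: 2.3
tool_pos: [0.4997, 0.0648, 0.2266]
tool_rot: [3.14, 0.001, 0.349]
contact_force: [0.0, -1.3, 0.3]
opening: 0.0917
grip_force: 0.0
```

```bash
python3 - <<'E'
from h import *
from cell import readout
print("knob",plane("top",143.2,242.5,.112),"box",plane("top",146.8,242.5,.07),"block",plane("top",174.2,181.3,.05))
# side silhouette: mask incl. extents -> centre of head (z .103)
print("knob tri",tri(ray("top",143.0,242.5),ray("side",256,264.3)))
print("side plane z.103",plane("side",256,264.3,.103))
s=readout.observe();print(s["time"],s["tool_pos"],s["tool_rot"])
E
```

```text
knob [0.54429352 0.22059893 0.112     ] box [0.54369994 0.22360455 0.07      ] block [0.67079816 0.17176059 0.05      ]
knob tri (array([0.54344339, 0.2238019 , 0.09993829]), np.float64(0.0014449459159859139))
side plane z.103 [0.54214563 0.22584108 0.103     ]
2.3 [0.4996653  0.06480485 0.22661423] [3.14035417e+00 5.91051786e-04 3.48972079e-01]
```

Call:
jog_arm(
  plan=[
    [0.55,1,0,0,1],
    [0.55,1,0,0,1],
    [0.55,1,0,0,1],
    [0.55,1,0,0,1],
  ],
)

```text
time: 2.7
tool_pos: [0.5439, 0.1449, 0.2261]
tool_rot: [3.141, 0.001, 0.348]
contact_force: [-0.5, -0.7, 0.0]
opening: 0.0918
grip_force: 0.0
```

Call:
jog_arm(
  plan=[
    [0,0.96,0,0,1],
    [0,0.96,0,0,1],
    [0,0.96,0,0,1],
    [0,0.96,-0.4,0,1],
    [0,0.96,-0.8,0,1],
    [0,0.96,-0.8,0,1],
    [0,0.96,-0.8,0,1],
    [0,0.96,-0.8,0,1],
  ],
)

```text
time: 3.5
tool_pos: [0.5447, 0.2225, 0.1648]
tool_rot: [3.141, -0.003, 0.348]
contact_force: [1.5, 1.3, -0.3]
opening: 0.0919
grip_force: 0.0
```

```bash
python3 - <<'E'
from h import *
from cell import readout
s=readout.observe();print(s["time"],s["tool_pos"],s["tool_rot"])
cv2.imwrite("pics/side1.png",cv2.resize(cams.read_camera("side")[150:350,120:400],None,fx=2.8,fy=2.8))
E
```

```text
3.5 [0.54472385 0.22253293 0.16477539] [ 3.14096792e+00 -3.10096161e-03  3.47597737e-01]
```

View pics/side1.png

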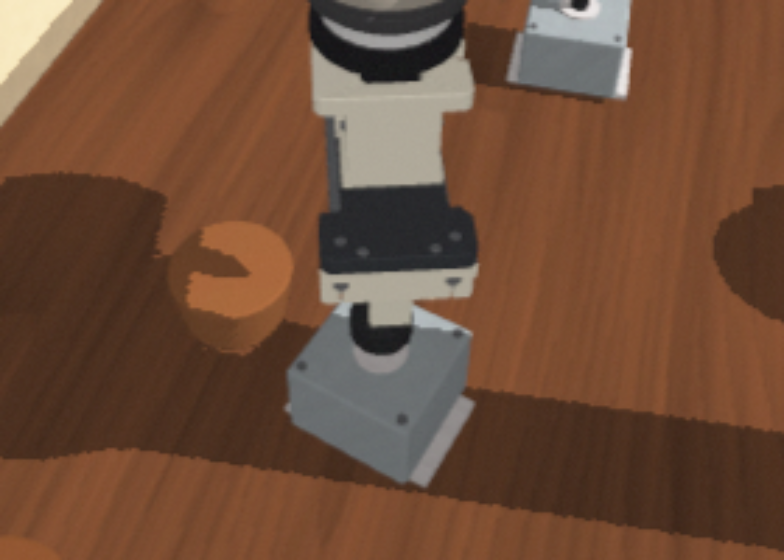

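The open gripper is straddling the mushroom head, with one finger at about (388,310) in front of it. It is clear of the block. I'll descend and grip.

Call:
jog_arm(
  plan=[
    [0,0,-0.3,0,1],
    [0,0,-0.6,0,1],
    [0,0,-0.8,0,1],
    [0,0,-0.9,0,1],
    [0,0,-1,0,1],
    [0,0,-1,0,1],
    [0,0,-1,0,1],
    [0,0,-1,0,1],
  ],
)

```text
time: 4.35
tool_pos: [0.544, 0.2236, 0.0837]
tool_rot: [3.141, -0.002, 0.349]
contact_force: [0.9, 0.4, -0.2]
opening: 0.0917
grip_force: 0.0
```

Call:
jog_arm(
  plan=[
    [0,0,0,0,-1],
    [0,0,0,0,-1],
    [0,0,0,0,-1],
    [0,0,0,0,-1],
    [0,0,0,0,-1],
    [0,0,0,0,-1],
    [0,0,0,0,-1],
    [0,0,0,0,-1],
    [0,0,0,0,-1],
    [0,0,0,0,-1],
  ],
  squeeze=45,
)

```text
time: 5.35
tool_pos: [0.5428, 0.2251, 0.0828]
tool_rot: [-3.139, -0.0, 0.349]
contact_force: [-2.1, 7.1, -0.8]
opening: 0.0388
grip_force: 45.0
```

Gripped, with a 7 N side force. Now pull up in small steps.

Call:
jog_arm(
  plan=[
    [0,0,0.04,0,-1],
    [0,0,0.08,0,-1],
    [0,0,0.11,0,-1],
    [0,0,0.14,0,-1],
    [0,0,0.16,0,-1],
    [0,0,0.18,0,-1],
    [0,0,0.18,0,-1],
    [0,0,0.18,0,-1],
  ],
)

```text
time: 6.15
tool_pos: [0.5427, 0.2251, 0.0955]
tool_rot: [-3.139, 0.001, 0.349]
contact_force: [1.6, 8.7, -10.5]
opening: 0.0385
grip_force: 45.0
```

```bash
python3 - <<'E'
from h import *
from cell import readout
s=readout.observe();print(s["time"],s["tool_pos"],s["contact_force"],s["opening"])
cv2.imwrite("pics/side2.png",cv2.resize(cams.read_camera("side")[200:350,160:320],None,fx=4,fy=4))
E
```

```text
6.15 [0.54265572 0.22510589 0.09550493] [  1.64614501   8.67419189 -10.52734816] 0.03850224780229034
```

View pics/side2.png

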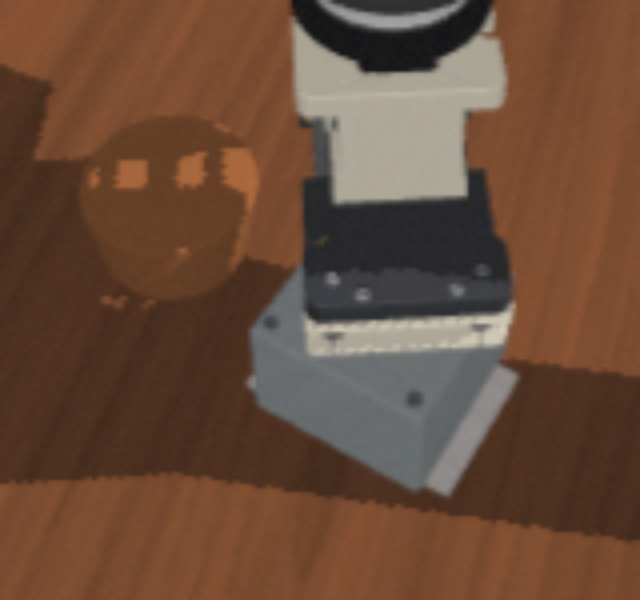

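The gripper hides the knob, and the block hasn't moved. A force of 10.5 N at about 12.7 mm matches the spring, so the knob is following. I'll go the last bit to the stop and hold for more than a second.

Call:
jog_arm(
  plan=[
    [0,0,0.01,0,-1],
    [0,0,0.02,0,-1],
    [0,0,0.03,0,-1],
    [0,0,0.03,0,-1],
    [0,0,0.03,0,-1],
    [0,0,0.03,0,-1],
    [0,0,0.03,0,-1],
    [0,0,0.03,0,-1],
    [0,0,0.03,0,-1],
    [0,0,0.03,0,-1],
    [0,0,0.03,0,-1],
    [0,0,0.03,0,-1],
  ],
)

```text
time: 7.4
tool_pos: [0.5426, 0.2251, 0.0977]
tool_rot: [-3.139, 0.001, 0.349]
contact_force: [1.8, 10.0, -11.7]
opening: 0.0388
grip_force: 45.0
```

The force is 11.7 N at 14.9 mm, so the knob is at the stop and has been held. Release, then retreat straight up.

Call:
jog_arm(
  plan=[
    [0,0,0,0,1],
    [0,0,0,0,1],
    [0,0,0,0,1],
    [0,0,0,0,1],
    [0,0,0,0,1],
    [0,0,0,0,1],
    [0,0,0,0,1],
    [0,0,0,0,1],
  ],
)

```text
time: 8.2
tool_pos: [0.5435, 0.2234, 0.0996]
tool_rot: [3.141, -0.0, 0.349]
contact_force: [-0.3, -0.6, 0.7]
opening: 0.0915
grip_force: 0.0
```

Call:
jog_arm(
  plan=[
    [0,0,0.3,0,1],
    [0,0,0.6,0,1],
    [0,0,1,0,1],
    [0,0,1,0,1],
    [0,0,1,0,1],
  ],
)

```text
time: 8.7
tool_pos: [0.5437, 0.2235, 0.1801]
tool_rot: [3.141, -0.001, 0.349]
contact_force: [0.3, -0.1, -0.2]
opening: 0.0918
grip_force: 0.0
```

Call:
jog_arm(
  plan=[
    [0,-0.5,0.7,0,1],
    [0,-1,0.7,0,1],
    [0,-1,0.7,0,1],
    [0,-1,0.7,0,1],
    [0,-1,0.7,0,1],
  ],
)

```text
time: 9.2
tool_pos: [0.5428, 0.144, 0.234]
tool_rot: [-3.141, 0.003, 0.349]
contact_force: [0.5, 1.5, 0.6]
opening: 0.0918
grip_force: 0.0
```

Call:
jog_arm(
  plan=[
    [0,-1,0,0,1],
    [0,-1,0,0,1],
    [0,-1,0,0,1],
    [0,-1,0,0,1],
    [0,-1,0,0,1],
  ],
)

```text
time: 9.7
tool_pos: [0.5433, 0.0649, 0.2349]
tool_rot: [-3.141, 0.001, 0.35]
contact_force: [-0.8, 0.3, 0.4]
opening: 0.0917
grip_force: 0.0
```

```bash
python3 - <<'E'
from h import *
from cell import readout
a=cams.read_camera("side");b=cams.read_camera("top")
cv2.imwrite("pics/fin.png",np.hstack([cv2.resize(a[200:330,150:310],None,fx=2.5,fy=2.5),cv2.resize(b[150:280,90:250],None,fx=2.5,fy=2.5)]))
x=blob(((a.max(2)<60)*255).astype(np.uint8),(236,235,280,285));print(cv2.boundingRect(x),"before (245,253,22,24)")
print(readout.observe()["time"])
E
```

```text
(245, 253, 22, 24) before (245,253,22,24)
9.8
```

View pics/fin.png

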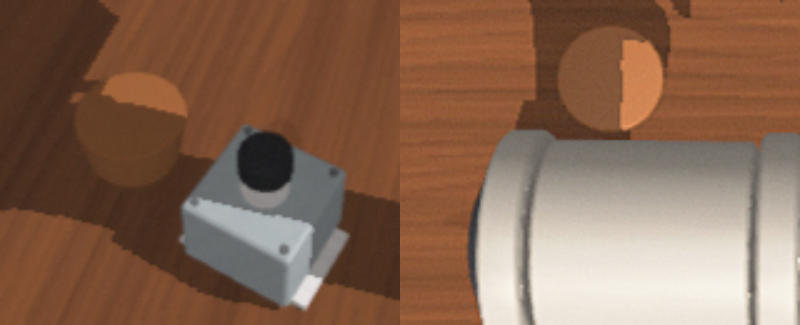

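The knob has the same silhouette as at the start, at about (265,160) in the crop. The block hasn't moved and the gripper is clear.

```bash
python3 -c "
from cell import ticket
print(ticket.hand_in())"
```

```text
the job is handed in; nothing more can be done
None
```

The conveyor knob was pulled about 15 mm to its stop, held for over a second and released; it sprang back fully, the block did not move, the arm stayed clear of the lamp knob, and the job is handed in (no verdict was shown).

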